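# Load the chilled cheese case past its catch

### The arm

A 6-joint arm with a two-finger parallel gripper is mounted at the origin on the work surface. World frame = base frame: x ahead of the robot, y to its left, z up, the work surface at z = 0. Lengths are in m, angles in degrees, forces in N, time in s.
With the tool pointing down it reaches from about 0.325 to 0.9 m from the base axis. Payload 6.1 kg.
Tool frame: the origin (TCP) lies midway between the tips of the shut fingers; the grasp point (between the pads) lies 19 mm behind it; z points along the fingers, y is the line along which they close (so a half turn about z gives the same grasp; the last joint's range is limited). The gripper opens to 85 mm and grips with 20 to 120 N. Pads are 22 mm wide; open, the fingers measure 114 mm over their backs; the gripper's body (76 mm by 85 mm) begins 54 mm behind the grasp point. The pads swing forward as they close: fully open they stand 13 mm farther back than shut.
Start: joints at [66.801, 12.628, 87.462, -0, 79.91, -7.225], TCP at [0.172, 0.601, 0.202] pointing down, gripper open.
Joint ranges: [-170.65, 170.65], [-52.31, 119.04], [5.05, 147.46], [-71.25, 251.25], [11.57, 151.72], [-153.62, 153.62]. Speed limits (degrees/s): [147.25, 147.25, 172.46, 180, 180, 180].

### API

Orientations are given as [roll, pitch, yaw] about the fixed x, y, z axes, in that order (R = Rz(yaw) Ry(pitch) Rx(roll)).
In Python, from bench import env gives the robot as it stands.
- The arm moves only by the tool send_rows, never from a script. Its argument "commands" is a list of rows, each an object with "slide": the shift along the tool's x, y, z in cm, a list of three; "dr": the turn, a rotation vector about the tool's x, y, z in rad, a list of three; "claw": the opening in per cent of the stroke, from 0 (shut) to 100 (fully open). In form: [{"slide": [dx, dy, dz], "dr": [wx, wy, wz], "claw": claw}, ...]. A call has 1 to 8 rows; each row is the pose to reach, as a shift and turn from the pose commanded when the call began, along the tool's axes at that moment; what a row does not reach only later rows make up. A row lasts 1/8 s, in which the tool goes at most 62.5 mm and 10.7 degrees, less where a joint would pass 70% of its speed; a pose out of reach is approached as far as the arm can. A call with a gripper value outside its range is refused whole. The fingers move at their own pace and stop on an object; "newtons" is the grip in N (left out, the last holds). Time passes only in rows, so rows that repeat a pose let the fingers close. It gives the time, the measured TCP pose, the force, the opening and the grip force at its end, in the units of the state.
- env.sense(): the state, without advancing time (a new reading comes with each control period).
- env.camera(name): name is "scene" or "top" or "wrist"; returns the picture (480x640x3 uint8, blue, green, red); there is no depth.
- env.camera_model(name): a dict with "camera_matrix" (3x3 intrinsics, pixels), "rvec" (rotation vector, rad) and "tvec" (3), from world to camera coordinates, as OpenCV has them; the wrist camera has in their place "hand_eye" (4x4, takes a point from camera to tool coordinates, whose origin is the TCP and whose axes are the flange's). Camera axes: x right, y down, z forward; pixel columns grow to the right and rows downward; lengths in m; the calibration is good to about 2 mm. A picture is of the moment at which its call begins: read the wrist's pose just before it. camera_model takes no time and is no camera call.
- env.close_job(): hands the job in; it is judged then, once.
The state is a dict: "time_s": time; "q": joint angles; "qd": joint speeds; "joint_efforts": joint torques, N m; "tcp_pos": TCP position; "orientation": TCP orientation; "force": force on the tool from outside, world axes, zero at the start; "ft_torque": the same for the moment, N m; "width": finger opening in m; "grip_force": force on a finger pad.
Only numpy, scipy, OpenCV 4.12 (cv2) and the standard library are available. Lean on these libraries where they do the work, as an engineer would, in place of code of your own. Each camera call takes 0.05 s, during which the arm holds its last target. There are 200 camera calls.

### The job

Slide the clear cover of the chilled case fully open to its stop and stand the cut wedge of cheese from the cutting board upright on the floor of the bay it uncovers, setting it down gently rather than dropping it; leave the cover fully open. The catch lever may be holding the cover and nobody can see which way frees it: try the cover, and if it is held throw the lever over to its other side. Leave the other goods where they are.

Things in the scene. Friction and masses are not known exactly. Their poses are not given: they have to be found in the camera images.
- bay (a point): centre of the floor of the left-hand bay of the steel chilled case (fixed, 240 mm deep in x, 420 mm wide in y, walls 112 mm high). This floor is 16 mm above the table; inside, the bay is 188 mm (x) by 198 mm (y), open from above once the cover is slid away. Axes of the case: x to its back, away from the robot, y to its left, z up. The right-hand bay (-y) has a fixed clear pane.
- cover (a joint): clear cover (0.7 kg, its sheet's top face 112 mm above the table) over the left-hand bay: how far it is slid along the case's -y, 0 = shut, 0.19 m = fully open at its stop, over the fixed pane. Free, it slides easily (1 N, plus 4 N per m/s); held by the catch, it gives about 3 mm and stops dead.
- cover_grip (a point): centre of the cover's black upright grip, an upright plate 90 mm long along the case's x, 14 mm thick along the case's y, 40 mm high, standing on the cover near its left end; moves with the cover. This point is 20 mm above the cover's top face and 132 mm above the table
- catch (a joint): black toggle lever on the near rail of the case. It leans toward the robot (case -x) at -0.55 rad or away (case +x) at +0.55 rad and falls to the side it is nearer (under 0.5 N at the tip). Leaning one way it holds the cover, the other way it frees it; which is which differs from start to start, is not marked and cannot be seen: only trying the cover tells.
- catch_tip (a point): centre of the lever's tip, a round bar 22 mm thick and 20 mm long along the case's y; 55 mm from the lever's hinge axis; moves with the lever
- catch_foot (a point): top of the steel rail (40 mm wide, along the near wall) under the lever, 112 mm above the table; the lever's hinge axis passes 4 mm above this point, along the case's y. Axes are those of the case
- slab_mid (a point): cut wedge of cheese standing on the cutting board (board 15 mm thick, 260 x 170 mm): its middle, 40 mm above its underside. 0.3 kg. 90 mm long along its x; its side faces, across its y, are 36 mm apart at the narrow end (-x) and 50 mm at the rind end (+x), 43 mm in the middle; its top slopes from 68 mm high at the narrow end to 84 mm at the rind end. z is up
- small_round: pale round cheese, 54 mm across, 35 mm high, standing in the back left corner of the bay: a bystander. Origin at its underside
- nub: low cheese offcut, 45 mm long, 28 mm high, on the cutting board beside the wedge: a bystander. Origin at its underside
- jar: closed jar, 60 mm across, 85 mm high, standing on the table: a bystander. Origin at its underside
- packet: flat wrapped packet, 100 x 60 x 30 mm, on the table: a bystander. Origin at its underside
- knife: flat-bladed cheese tool with a wooden handle, 200 mm long, lying on the table: a bystander. Origin at its underside
- salami: salami, 44 mm thick, 160 mm long, lying on the table: a bystander. Origin at its underside
There are look-alikes about, which are no part of the job. What is shaped like the part that bears slab_mid but pink is not meant.

How it is judged:
By the outcome, as a careful person would: the job done as asked, in the order asked, and still so for the second after the job is handed in, with the robot touching nothing.
It also fails if it takes over 72 s, if anything falls off the work surface, if the arm or the gripper's body presses on something with over 40 N, if the wrist force passes 120 N, or if a joint passes its speed limit or range.

## Working session

There is one attempt and no reset: what is moved stays moved. The work goes in short steps, Python scripts to look and compute and a tool call to move; the robot and the scene stay as the last step left them, time stands still between calls to the robot, and variables do not carry over. Pictures are saved under pics/ and viewed, at most 10 in all, crops included, and the job is handed in when it is done.

Besides the shell and the picture viewer there is one more tool, called after ">>>" by a JSON object that holds its "name" and its "arguments", one argument or row to a line. send_rows: Moves the arm, as the interface text tells. Its arguments: {"type":"object","properties":{"commands":{"type":"array"},"newtons":{"type":"number"}},"required":["commands"]}

```bash
mkdir -p pics
cat > h.py <<'E'
import cv2, numpy as np
from bench import env
from scipy.spatial.transform import Rotation as R
def ray(cam,u,v,z):
    m=env.camera_model(cam);K=np.array(m["camera_matrix"]);Rm=cv2.Rodrigues(np.array(m["rvec"],float))[0];t=np.array(m["tvec"],float).ravel()
    c=-Rm.T@t;d=Rm.T@np.linalg.inv(K)@np.array([u,v,1.]);return c+d*(z-c[2])/d[2]
def tri(c1,p1,c2,p2):
    o=[];
    for c,p in((c1,p1),(c2,p2)):
        a=ray(c,*p,0);b=ray(c,*p,.5);o.append((a,(b-a)/np.linalg.norm(b-a)))
    A=sum(np.eye(3)-np.outer(d,d) for a,d in o);B=sum((np.eye(3)-np.outer(d,d))@a for a,d in o)
    return np.linalg.solve(A,B)
E
python3 - <<'E'
from h import *
a=env.camera("top");b=env.camera("scene");cv2.imwrite("pics/top.png",a);cv2.imwrite("pics/scene.png",b)
print(env.sense())
for n in("top","scene"):
    for p in ((320,240),(0,0),(640,480)): print(n,p,ray(n,*p,0))
E
```

```text
{'time_s': 0.1, 'q': array([ 6.67999371e+01,  1.26701445e+01,  8.75189778e+01,  1.35031616e-03,
        7.99113762e+01, -7.22352408e+00]), 'qd': array([-0.0171958 , -0.22204721, -0.10462797,  0.15537928,  0.03809089,
       -0.06272496]), 'joint_efforts': array([ 2.51125835e-03, -4.98247039e+01, -3.90543973e+01, -9.40986638e-05,
        5.75747996e-03,  1.29924129e-05]), 'tcp_pos': array([0.17177054, 0.60031215, 0.20121709]), 'orientation': array([-1.79900466e+02, -1.39551954e-02,  1.64023211e+02]), 'force': array([ 0.11134115, -0.06839685,  0.33817043]), 'ft_torque': array([ 0.0035883 , -0.01639516,  0.06661001]), 'grip_force': 0.0, 'width': 0.08531716610970717}
top (320, 240) [ 0.5279687  -0.09506439  0.        ]
top (0, 0) [1.32531068 0.84542833 0.        ]
top (640, 480) [-0.11485348 -0.8532956   0.        ]
scene (320, 240) [3.34351548e-01 7.29382530e-03 1.11022302e-16]
scene (0, 0) [-3.46841625  0.46856829  0.        ]
scene (640, 480) [ 1.23496381 -0.10195014  0.        ]
```

View pics/top.png

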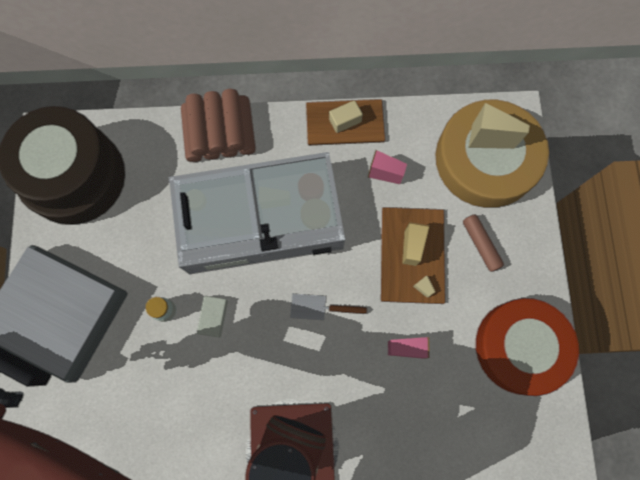

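View pics/scene.png

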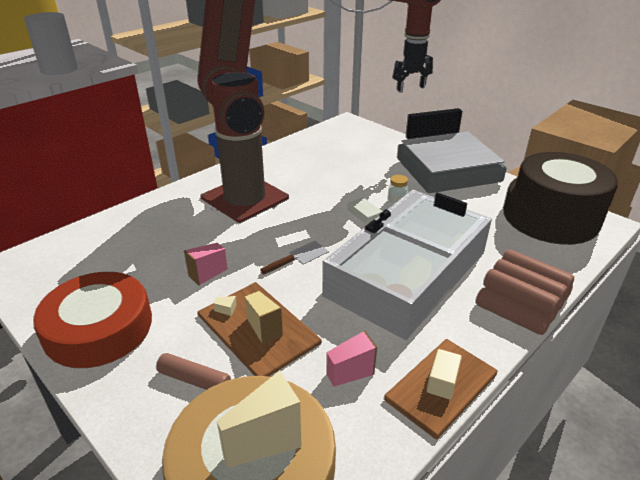

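The top view shows the case around (258,212), with its grip at (186,210) and the lever near (267,236). The wedge is on the board at (415,242), with the nub at (427,286). Next I'll zoom in.

Run:
```python
from h import *
a=cv2.imread("pics/top.png");b=cv2.imread("pics/scene.png")
A=cv2.resize(a[150:280,165:365],None,fx=4,fy=4,interpolation=cv2.INTER_CUBIC)[:, :800]
c1=cv2.resize(a[205:305,375:450],None,fx=4,fy=4,interpolation=cv2.INTER_CUBIC)[:400]
cv2.imwrite("pics/c1.png",A)
B=cv2.resize(b[180:260,340:480],None,fx=3,fy=3,interpolation=cv2.INTER_CUBIC)
B2=cv2.resize(b[270:380,190:330],None,fx=3,fy=3,interpolation=cv2.INTER_CUBIC)
C=np.zeros((600,800,3),np.uint8);C[:400,:300]=c1;C[:240,320:740]=B;C[250:580,320:740]=B2
cv2.imwrite("pics/c2.png",C)
```

```text
(no output)
```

View pics/c1.png

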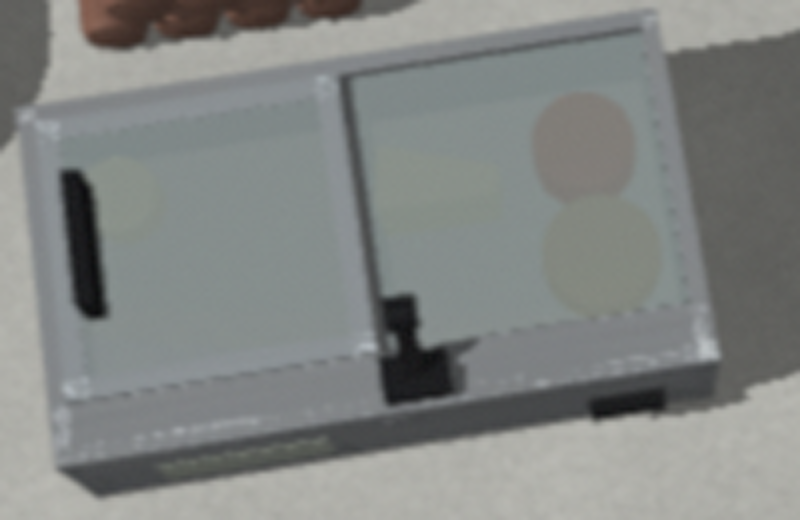

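View pics/c2.png

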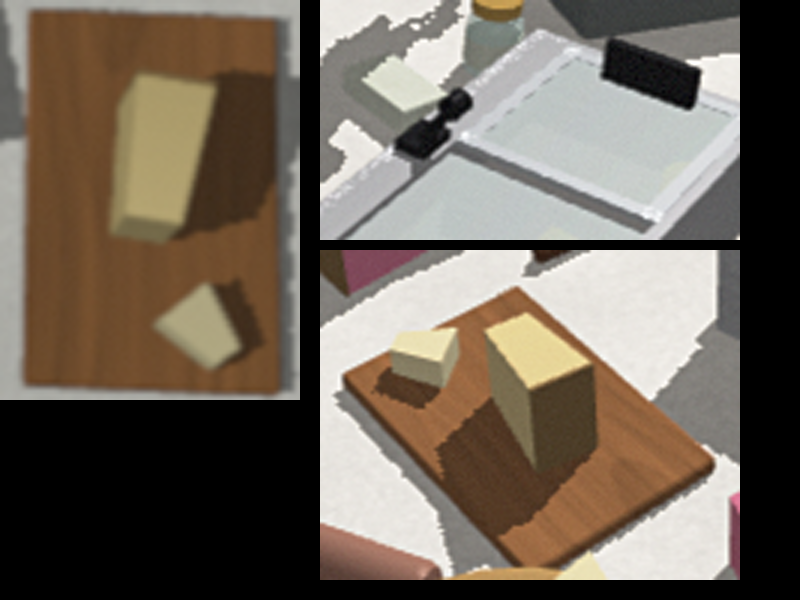

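Top view crop: the lever tip is near crop (400,305) and its foot near (415,370), so it seems to lean away (+x). The wedge's rind end points away from the robot, with top-face corners (135,75), (215,85), (185,220) and (125,215) in the crop. I'll triangulate these next.

Run:
```python
from h import *
np.set_printoptions(precision=4,suppress=True)
T=lambda u,v:(165+u/4,150+v/4); W=lambda u,v:(375+u/4,205+v/4)
S=lambda u,v:(340+(u-320)/3,180+v/3); S2=lambda u,v:(190+(u-320)/3,270+(v-250)/3)
for n,p in dict(TL=(20,115),TR=(655,12),BR=(715,362),BL=(58,465)).items(): print(n,ray("top",*T(*p),.112))
print("grip ends top",ray("top",*T(66,172),.152),ray("top",*T(92,314),.152))
print("grip c",tri("top",T(74,243),"scene",S(652,57)))
print("tip",tri("top",T(400,306),"scene",S(457,103)))
print("foot",ray("top",*T(418,372),.12))
for t,s in (((135,75),(592,362)),((215,85),(535,388)),((185,220),(487,328)),((125,215),(527,313))):
  print("w",tri("top",W(*t),"scene",S2(*s)))
print([ray("top",*W(*p),.015) for p in ((30,10),(278,18),(25,385),(278,392))])
print("nub",[ray("top",*W(*p),.043) for p in ((207,285),(155,323),(208,365),(240,350))])
print("round",ray("top",*T(122,200),.05))
```

```text
TL [0.6816 0.2846 0.112 ]
TR [ 0.733  -0.1279  0.112 ]
BR [ 0.4971 -0.154   0.112 ]
BL [0.4506 0.2568 0.112 ]
grip ends top [0.6277 0.244  0.152 ] [0.5357 0.2268 0.152 ]
grip c [0.5863 0.2426 0.1434]
tip [0.5299 0.0384 0.1632]
foot [0.4975 0.0314 0.12  ]
w [ 0.5387 -0.3218  0.0942]
w [ 0.5304 -0.3704  0.0958]
w [ 0.4459 -0.3464  0.0832]
w [ 0.4509 -0.3104  0.0789]
[array([ 0.6075, -0.2696,  0.015 ]), array([ 0.5939, -0.4379,  0.015 ]), array([ 0.3519, -0.2479,  0.015 ]), array([ 0.3397, -0.413 ,  0.015 ])]
nub [array([ 0.408 , -0.3673,  0.043 ]), array([ 0.3848, -0.3315,  0.043 ]), array([ 0.356 , -0.3633,  0.043 ]), array([ 0.3648, -0.3847,  0.043 ])]
round [0.6416 0.2329 0.05  ]
```

>>> {"name": "send_rows", "arguments": {
  "commands": [
    {"slide": [0,0,-6],"dr": [0,0,0],"claw": 100},
    {"slide": [0,0,-12],"dr": [0,0,-0.1],"claw": 100},
    {"slide": [-49.6,-23.8,-12],"dr": [0,0,-0.398],"claw": 100},
    {"slide": [-49.6,-23.8,-12],"dr": [0,0,-0.398],"claw": 100},
    {"slide": [-49.6,-23.8,-12],"dr": [0,0,-0.398],"claw": 100},
    {"slide": [-49.6,-23.8,-12],"dr": [0,0,-0.398],"claw": 100},
    {"slide": [-49.6,-23.8,-12],"dr": [0,0,-0.398],"claw": 100},
    {"slide": [-49.6,-23.8,-12],"dr": [0,0,-0.398],"claw": 100}
  ],
  "newtons": 20
}}

```text
time_s: 1.1
tcp_pos: [0.4516, 0.3519, 0.3218]
orientation: [-180.0, -0.0, -173.2]
force: [0.8, 0.2, -0.1]
width: 0.0854
grip_force: 0.0
```

>>> {"name": "send_rows", "arguments": {
  "commands": [
    {"slide": [-11.7,-13.1,0],"dr": [0,0,0],"claw": 100},
    {"slide": [-11.7,-13.1,0],"dr": [0,0,0],"claw": 100},
    {"slide": [-11.7,-13.1,0],"dr": [0,0,0],"claw": 100},
    {"slide": [-11.7,-13.1,4],"dr": [0,0,0],"claw": 100},
    {"slide": [-11.7,-13.1,8],"dr": [0,0,0],"claw": 100},
    {"slide": [-11.7,-13.1,9],"dr": [0,0,0],"claw": 100},
    {"slide": [-11.7,-13.1,9],"dr": [0,0,0],"claw": 100}
  ]
}}

```text
time_s: 1.98
tcp_pos: [0.582, 0.2375, 0.232]
orientation: [-180.0, -0.1, -173.2]
force: [-0.0, -0.2, 1.0]
width: 0.086
grip_force: 0.0
```

```bash
cat >> h.py <<'E'
def wray(s,u,v,z):
    m=env.camera_model("wrist");K=np.array(m["camera_matrix"]);H=np.array(m["hand_eye"])
    Rt=R.from_euler("xyz",s["orientation"],degrees=True).as_matrix()
    c=Rt@H[:3,3]+s["tcp_pos"];d=Rt@H[:3,:3]@np.linalg.inv(K)@np.array([u,v,1.]);return c+d*(z-c[2])/d[2]
E
python3 - <<'E'
from h import *
np.set_printoptions(precision=4,suppress=True)
s=env.sense();w=env.camera("wrist");cv2.imwrite("pics/w1.png",w);print(s["tcp_pos"],s["orientation"])
for p in((320,240),(320,140),(420,240)):print(p,wray(s,*p,.152))
E
```

```text
[0.582  0.2375 0.232 ] [-179.9913   -0.0675 -173.1566]
(320, 240) [0.5838 0.239  0.152 ]
(320, 140) [0.5185 0.2311 0.152 ]
(420, 240) [0.5757 0.3065 0.152 ]
```

View pics/w1.png

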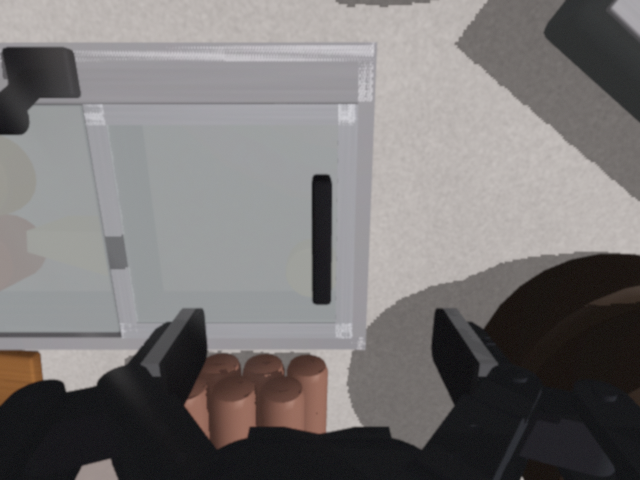

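The wrist view shows the grip at (321,240), directly under the tool and aligned with it. I'll descend and grip it.

>>> {"name": "send_rows", "arguments": {
  "commands": [
    {"slide": [-0.2,0.2,4],"dr": [0,0,0],"claw": 100},
    {"slide": [-0.2,0.2,8],"dr": [0,0,0],"claw": 100},
    {"slide": [-0.2,0.2,10.5],"dr": [0,0,0],"claw": 60},
    {"slide": [-0.2,0.2,10.9],"dr": [0,0,0],"claw": 0},
    {"slide": [-0.2,0.2,10.9],"dr": [0,0,0],"claw": 0},
    {"slide": [-0.2,0.2,10.9],"dr": [0,0,0],"claw": 0},
    {"slide": [-0.2,0.2,10.9],"dr": [0,0,0],"claw": 0},
    {"slide": [-0.2,0.2,10.9],"dr": [0,0,0],"claw": 0}
  ],
  "newtons": 30
}}

```text
time_s: 3.02
tcp_pos: [0.5844, 0.2397, 0.124]
orientation: [180.0, 0.1, -173.2]
force: [-0.1, -0.3, -0.0]
width: 0.0002
grip_force: 0.0
```

>>> {"name": "send_rows", "arguments": {
  "commands": [
    {"slide": [0,0,0],"dr": [0,0,0],"claw": 0},
    {"slide": [0,-0.3,0],"dr": [0,0,0],"claw": 0},
    {"slide": [0,-0.6,0],"dr": [0,0,0],"claw": 0},
    {"slide": [0,-0.9,0],"dr": [0,0,0],"claw": 0},
    {"slide": [0,-1.2,0],"dr": [0,0,0],"claw": 0},
    {"slide": [0,-1.2,0],"dr": [0,0,0],"claw": 0}
  ]
}}

```text
time_s: 3.78
tcp_pos: [0.5855, 0.2274, 0.1232]
orientation: [-180.0, -0.0, -173.2]
force: [-0.5, -0.9, 0.1]
width: 0.0
grip_force: 0.0
```

Run:
```python
from h import *
w=env.camera("wrist");b=env.camera("scene")
C=np.zeros((600,800,3),np.uint8);C[:300,:400]=cv2.resize(w,(400,300));C[:300,400:]=cv2.resize(b[130:310,290:530],(400,300));a=env.camera("top");C[300:,:400]=cv2.resize(a[150:300,150:350],(400,300))
cv2.imwrite("pics/d1.png",C)
```

```text
(no output)
```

View pics/d1.png

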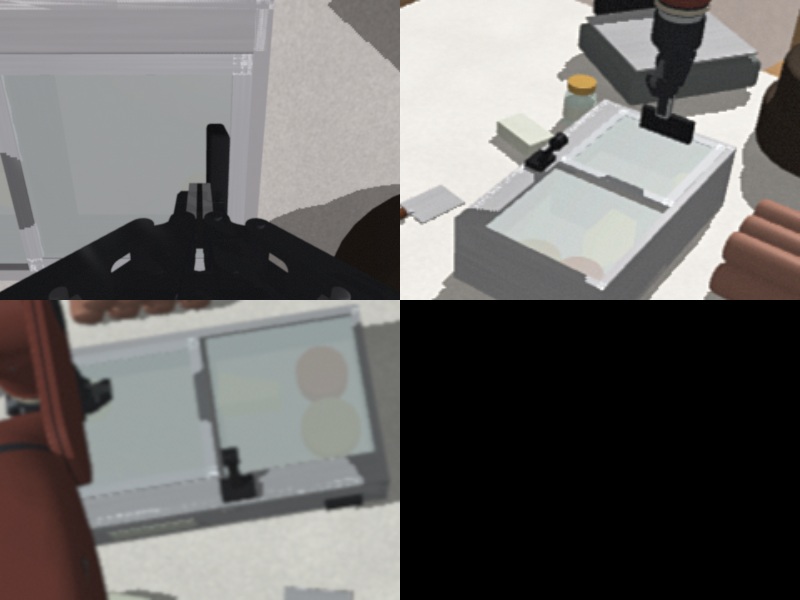

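The fingers closed empty; the wrist view has them at about (198,190) with the plate just to the right at (217,160). I'll check the geometry.

Run:
```python
from h import *
np.set_printoptions(precision=4,suppress=True)
s=env.sense();print(s["tcp_pos"],s["width"],s["force"])
m=env.camera_model("wrist");K=np.array(m["camera_matrix"]);H=np.array(m["hand_eye"]);print(H)
p=np.linalg.inv(H)@[0,0,0,1];print("tcp px",(K@p[:3])/p[2])
for n in("scene","top"):
    m=env.camera_model(n);r=np.array(m["rvec"],float);t=np.array(m["tvec"],float);Rm=cv2.Rodrigues(r)[0];print(n,-Rm.T@t.ravel())
    f=lambda q:cv2.projectPoints(np.array([q],float),r,t,np.array(m["camera_matrix"]),None)[0].ravel()
    print(f(s["tcp_pos"]),f((.584,.239,.132)),f((.584,.239,.152)))
```

```text
[0.5855 0.2278 0.1232] -4.390203623417223e-05 [ 0.8852 -0.4496 -0.6277]
[[ 0.     -0.9567 -0.2912  0.0737]
 [ 1.     -0.0001  0.0003  0.0004]
 [-0.0003 -0.2912  0.9567 -0.1711]
 [ 0.      0.      0.      1.    ]]
tcp px [317.8863 283.9648   1.    ]
scene [ 1.1902 -0.8581  0.8848]
[445.1609 207.6744] [447.5568 203.1011] [448.6598 196.6885]
top [ 0.1874 -0.0889  1.4239]
[190.6392 212.2922] [185.3056 212.0744] [183.2756 209.7792]
```

Run:
```python
from h import *
w=env.camera("wrist");b=env.camera("scene")
g=lambda i:(255*(i/255.)**.45).astype(np.uint8)
C=np.zeros((600,800,3),np.uint8);C[:480,:400]=g(cv2.resize(b[160:232,415:475],(400,480),interpolation=cv2.INTER_CUBIC));C[:480,400:]=g(cv2.resize(w[180:420,220:420],(400,480)))
cv2.imwrite("pics/d2.png",C)
```

```text
(no output)
```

View pics/d2.png

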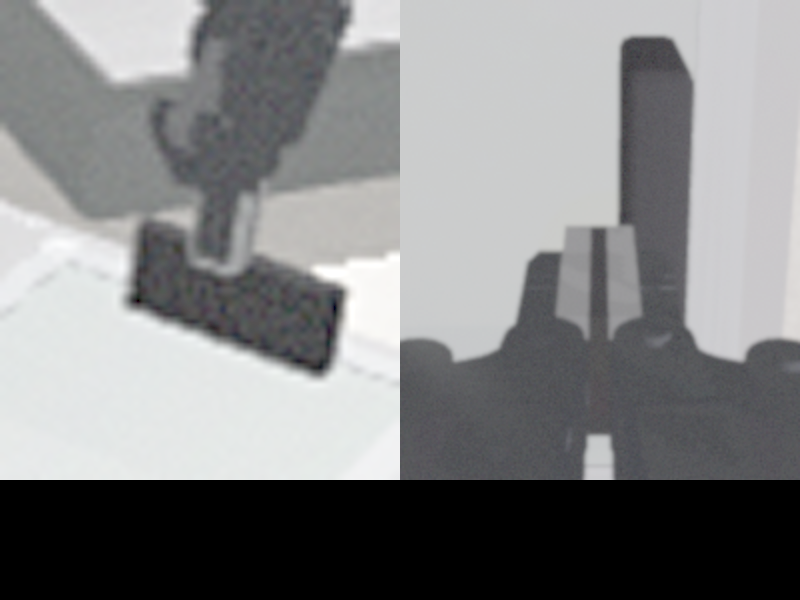

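The fingertips look about 25 mm higher than the reported TCP, so they closed above the plate. I'll do a gentle touch test on the cover sheet beside it.

>>> {"name": "send_rows", "arguments": {
  "commands": [
    {"slide": [0,-1.5,-1],"dr": [0,0,0],"claw": 0},
    {"slide": [0,-3,-1],"dr": [0,0,0],"claw": 0},
    {"slide": [0,-3,-0.4],"dr": [0,0,0],"claw": 0},
    {"slide": [0,-3,0.0],"dr": [0,0,0],"claw": 0},
    {"slide": [0,-3,0.3],"dr": [0,0,0],"claw": 0},
    {"slide": [0,-3,0.6],"dr": [0,0,0],"claw": 0},
    {"slide": [0,-3,0.8],"dr": [0,0,0],"claw": 0},
    {"slide": [0,-3,0.8],"dr": [0,0,0],"claw": 0}
  ]
}}

```text
time_s: 5.03
tcp_pos: [0.5889, 0.1981, 0.115]
orientation: [-180.0, -0.0, -173.2]
force: [-0.0, -0.9, -0.4]
width: -0.0001
grip_force: 0.0
```

>>> {"name": "send_rows", "arguments": {
  "commands": [
    {"slide": [0,0,0.2],"dr": [0,0,0],"claw": 0},
    {"slide": [0,0,0.4],"dr": [0,0,0],"claw": 0},
    {"slide": [0,0,0.6],"dr": [0,0,0],"claw": 0},
    {"slide": [0,0,0.8],"dr": [0,0,0],"claw": 0},
    {"slide": [0,0,0.8],"dr": [0,0,0],"claw": 0}
  ]
}}

```text
time_s: 5.65
tcp_pos: [0.5889, 0.1979, 0.1069]
orientation: [-180.0, -0.0, -173.2]
force: [-0.3, -0.4, -0.1]
width: -0.0002
grip_force: 0.0
```

>>> {"name": "send_rows", "arguments": {
  "commands": [
    {"slide": [0,0,0.2],"dr": [0,0,0],"claw": 0},
    {"slide": [0,0,0.4],"dr": [0,0,0],"claw": 0},
    {"slide": [0,0,0.6],"dr": [0,0,0],"claw": 0},
    {"slide": [0,0,0.8],"dr": [0,0,0],"claw": 0},
    {"slide": [0,0,0.8],"dr": [0,0,0],"claw": 0}
  ]
}}

```text
time_s: 6.28
tcp_pos: [0.5889, 0.1979, 0.0989]
orientation: [-180.0, -0.0, -173.2]
force: [0.8, 0.9, 0.1]
width: 0.0
grip_force: 0.0
```

>>> {"name": "send_rows", "arguments": {
  "commands": [
    {"slide": [0,0,0.2],"dr": [0,0,0],"claw": 0},
    {"slide": [0,0,0.4],"dr": [0,0,0],"claw": 0},
    {"slide": [0,0,0.5],"dr": [0,0,0],"claw": 0},
    {"slide": [0,0,0.5],"dr": [0,0,0],"claw": 0}
  ]
}}

```text
time_s: 6.78
tcp_pos: [0.589, 0.1979, 0.0941]
orientation: [-180.0, -0.0, -173.2]
force: [-0.0, -0.2, 0.3]
width: 0.0
grip_force: 0.0
```

>>> {"name": "send_rows", "arguments": {
  "commands": [
    {"slide": [0,0,0.2],"dr": [0,0,0],"claw": 0},
    {"slide": [0,0,0.4],"dr": [0,0,0],"claw": 0},
    {"slide": [0,0,0.5],"dr": [0,0,0],"claw": 0},
    {"slide": [0,0,0.5],"dr": [0,0,0],"claw": 0}
  ]
}}

```text
time_s: 7.28
tcp_pos: [0.5889, 0.1979, 0.089]
orientation: [-180.0, -0.0, -173.2]
force: [0.3, -0.2, 0.3]
width: -0.0001
grip_force: 0.0
```

>>> {"name": "send_rows", "arguments": {
  "commands": [
    {"slide": [0,0,0.2],"dr": [0,0,0],"claw": 0},
    {"slide": [0,0,0.4],"dr": [0,0,0],"claw": 0},
    {"slide": [0,0,0.5],"dr": [0,0,0],"claw": 0},
    {"slide": [0,0,0.5],"dr": [0,0,0],"claw": 0}
  ]
}}

```text
time_s: 7.78
tcp_pos: [0.5889, 0.1979, 0.084]
orientation: [-180.0, -0.0, -173.2]
force: [-0.2, -0.6, -0.3]
width: 0.0001
grip_force: 0.0
```

Run:
```python
from h import *
s=env.sense();b=env.camera("scene")
m=env.camera_model("scene");r=np.array(m["rvec"],float);t=np.array(m["tvec"],float)
x,y,_=s["tcp_pos"]
for z in(.084,.10,.112,.12,.13,.14,.15,.16):print(z,cv2.projectPoints(np.array([[x,y,z]]),r,t,np.array(m["camera_matrix"]),None)[0].ravel().round(1))
g=b.max(2)
for v in range(180,226,2):print(v,g[v,424:452:2])
```

```text
0.084 [437.8 224.8]
0.1 [438.6 219.8]
0.112 [439.2 216. ]
0.12 [439.6 213.5]
0.13 [440.1 210.3]
0.14 [440.7 207.1]
0.15 [441.2 203.9]
0.16 [441.7 200.6]
180 [61 64 64 68 68 69 60 28 31 31 38 33 35 30]
182 [62 63 64 68 69 72 34 30 34 32 32 37 35 27]
184 [65 63 65 67 69 70 34 50 36 28 33 30 36 31]
186 [61 64 65 69 68 67 30 59 46 33 34 36 37 32]
188 [66 60 66 68 66 73 52 57 42 31 35 30 33 28]
190 [132  62  63  67  68  68  61  60  42  27  28  31  32  28]
192 [133 120  73  64  68  66  58  60  32  32  32  32  34  32]
194 [198 163 141  48  35  60  58  56  29  34  30  33  29  31]
196 [250 232 207  38  49  62  40  32  54  38  31  35  32  33]
198 [224 219 225  84  43  51  36  38  34  29  34  34  33  32]
200 [203 191 200 153  28  48  34  25  32  27  36  36  30  27]
202 [205 205 209 214  79  22  28  31  36  32  33  27  34  17]
204 [202 204 204 206 157  29  27  28  26  36  28  50  25  26]
206 [206 203 205 205 210 120  70  27  28  30  44  78  17  21]
208 [204 205 207 205 203 207 193  37  30  32  98  76  17  22]
210 [204 208 206 205 206 210 144  30  33  46 101  56  23  17]
212 [201 204 204 207 206 212 121  27  36  60  85 195 216 125]
214 [207 206 203 206 205 208 101  25  29  81  72 197 210 209]
216 [203 206 206 207 205 211 162  73  36  90 115 209 206 206]
218 [203 204 205 207 205 208 210 211 187 157 214 204 207 205]
220 [205 205 204 206 208 206 207 207 210 209 207 206 206 207]
222 [204 207 206 205 206 207 205 207 207 208 207 205 210 209]
224 [206 203 207 207 205 206 205 205 207 208 205 206 210 209]
```

>>> {"name": "send_rows", "arguments": {
  "commands": [
    {"slide": [0,0,0.2],"dr": [0,0,0],"claw": 0},
    {"slide": [0,0,0.3],"dr": [0,0,0],"claw": 0},
    {"slide": [0,0,0.3],"dr": [0,0,0],"claw": 0}
  ]
}}

```text
time_s: 8.2
tcp_pos: [0.5894, 0.198, 0.083]
orientation: [-180.0, 0.0, -173.2]
force: [-4.4, -1.8, 9.0]
width: 0.0003
grip_force: 4.6
```

Contact at a reported z of 0.083 against a true 0.112, so the tips sit 28.5 mm above the reported TCP. I'll re-grip with that correction.

>>> {"name": "send_rows", "arguments": {
  "commands": [
    {"slide": [0,0,-4],"dr": [0,0,0],"claw": 0},
    {"slide": [0,0,-7],"dr": [0,0,0],"claw": 100},
    {"slide": [0,2,-7],"dr": [0,0,0],"claw": 100},
    {"slide": [0,4.2,-7],"dr": [0,0,0],"claw": 100},
    {"slide": [0,4.2,-7],"dr": [0,0,0],"claw": 100},
    {"slide": [0,4.2,-7],"dr": [0,0,0],"claw": 100},
    {"slide": [0,4.2,-4],"dr": [0,0,0],"claw": 100},
    {"slide": [0,4.2,-1],"dr": [0,0,0],"claw": 100}
  ]
}}

```text
time_s: 9.2
tcp_pos: [0.5842, 0.2391, 0.0903]
orientation: [-180.0, 0.0, -173.2]
force: [0.7, -0.3, -0.8]
width: 0.0853
grip_force: 0.0
```

>>> {"name": "send_rows", "arguments": {
  "commands": [
    {"slide": [0,0,0],"dr": [0,0,0],"claw": 0},
    {"slide": [0,0,0],"dr": [0,0,0],"claw": 0},
    {"slide": [0,0,0],"dr": [0,0,0],"claw": 0},
    {"slide": [0,0,0],"dr": [0,0,0],"claw": 0},
    {"slide": [0,0,0],"dr": [0,0,0],"claw": 0},
    {"slide": [0,0,0],"dr": [0,0,0],"claw": 0}
  ],
  "newtons": 30
}}

```text
time_s: 9.95
tcp_pos: [0.585, 0.2395, 0.0928]
orientation: [-180.0, 0.1, -173.2]
force: [-1.3, -2.1, 5.5]
width: 0.0134
grip_force: 30.8
```

Gripped. Now I'll try the cover.

>>> {"name": "send_rows", "arguments": {
  "commands": [
    {"slide": [0,-0.3,-0.1],"dr": [0,0,0],"claw": 0},
    {"slide": [0,-0.6,-0.1],"dr": [0,0,0],"claw": 0},
    {"slide": [0,-0.9,-0.1],"dr": [0,0,0],"claw": 0},
    {"slide": [0,-1.0,-0.1],"dr": [0,0,0],"claw": 0},
    {"slide": [0,-1.0,-0.1],"dr": [0,0,0],"claw": 0}
  ]
}}

```text
time_s: 10.58
tcp_pos: [0.5855, 0.236, 0.0928]
orientation: [179.5, 0.2, -173.1]
force: [3.3, 22.7, -2.4]
width: 0.0135
grip_force: 31.3
```

Held: 23 N at 3.5 mm. I'll release and throw the lever, which leans away, back toward the robot.

>>> {"name": "send_rows", "arguments": {
  "commands": [
    {"slide": [0,0.9,0.1],"dr": [0,0,0],"claw": 0},
    {"slide": [0,0.9,0],"dr": [0,0,0],"claw": 100},
    {"slide": [0,0.9,0],"dr": [0,0,0],"claw": 100},
    {"slide": [0,0.9,0],"dr": [0,0,0],"claw": 100},
    {"slide": [0,0.9,-3],"dr": [0,0,0],"claw": 100},
    {"slide": [0,0.9,-8],"dr": [0,0,0],"claw": 50},
    {"slide": [0,0.9,-11],"dr": [0,0,0],"claw": 0},
    {"slide": [0,0.9,-11],"dr": [0,0,0],"claw": 0}
  ]
}}

```text
time_s: 11.58
tcp_pos: [0.5862, 0.2389, 0.2058]
orientation: [179.9, 0.3, -173.2]
force: [-0.7, -0.6, -0.3]
width: 0.0323
grip_force: 0.0
```

>>> {"name": "send_rows", "arguments": {
  "commands": [
    {"slide": [4.6,-19.3,0],"dr": [0,0,0],"claw": 0},
    {"slide": [4.6,-19.3,0],"dr": [0,0,0],"claw": 0},
    {"slide": [4.6,-19.3,0],"dr": [0,0,0],"claw": 0},
    {"slide": [4.6,-19.3,0],"dr": [0,0,0],"claw": 0},
    {"slide": [4.6,-19.3,0],"dr": [0,0,0],"claw": 0}
  ]
}}

```text
time_s: 12.2
tcp_pos: [0.5608, 0.041, 0.201]
orientation: [179.9, -0.1, -173.3]
force: [-0.0, 0.3, -0.8]
width: -0.0
grip_force: 0.0
```

>>> {"name": "send_rows", "arguments": {
  "commands": [
    {"slide": [0,0,4],"dr": [0,0,0],"claw": 0},
    {"slide": [0,0,8.0],"dr": [0,0,0],"claw": 0},
    {"slide": [0,0,8.4],"dr": [0,0,0],"claw": 0},
    {"slide": [0.8,0,8.4],"dr": [0,0,0],"claw": 0},
    {"slide": [1.6,0,8.4],"dr": [0,0,0],"claw": 0},
    {"slide": [2.4,0,8.4],"dr": [0,0,0],"claw": 0},
    {"slide": [3.2,0,8.4],"dr": [0,0,0],"claw": 0},
    {"slide": [4.0,0,8.4],"dr": [0,0,0],"claw": 0}
  ]
}}

```text
time_s: 13.2
tcp_pos: [0.5212, 0.0366, 0.1186]
orientation: [-180.0, 0.0, -173.2]
force: [-0.2, -0.2, 0.5]
width: 0.0004
grip_force: 0.0
```

>>> {"name": "send_rows", "arguments": {
  "commands": [
    {"slide": [0.8,0,0],"dr": [0,0,0],"claw": 0},
    {"slide": [1.6,0,0],"dr": [0,0,0],"claw": 0},
    {"slide": [1.9,0,0],"dr": [0,0,0],"claw": 0},
    {"slide": [1.9,0,-4],"dr": [0,0,0],"claw": 0},
    {"slide": [1.9,0,-9],"dr": [0,0,0],"claw": 0}
  ]
}}

```text
time_s: 13.82
tcp_pos: [0.5017, 0.0346, 0.2079]
orientation: [180.0, -0.2, -173.2]
force: [0.6, -0.2, 0.5]
width: -0.0
grip_force: 0.0
```

Run:
```python
from h import *
b=env.camera("scene");w=env.camera("wrist")
C=np.zeros((360,800,3),np.uint8);C[:,:400]=cv2.resize(b[170:260,350:450],(400,360),interpolation=cv2.INTER_CUBIC);C[:300,400:]=cv2.resize(w,(400,300))
cv2.imwrite("pics/e1.png",C);print(env.sense()["tcp_pos"])
```

```text
[0.50668035 0.03421462 0.21476583]
```

View pics/e1.png

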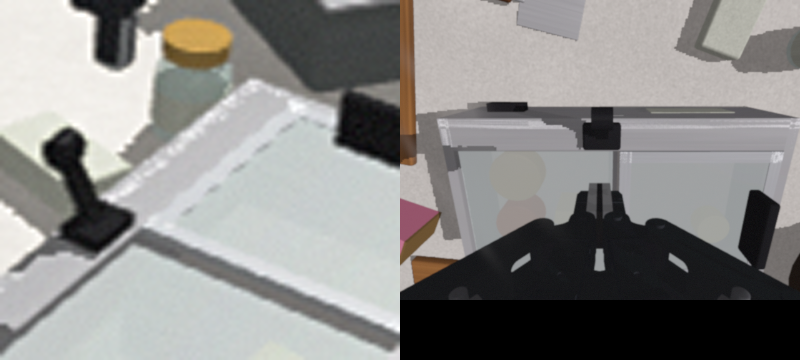

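The lever now leans toward the robot, with its tip up and left of its foot in the scene crop. Back to the grip.

>>> {"name": "send_rows", "arguments": {
  "commands": [
    {"slide": [-10.5,19.4,0],"dr": [0,0,0],"claw": 100},
    {"slide": [-10.5,19.4,0],"dr": [0,0,0],"claw": 100},
    {"slide": [-10.5,19.4,0],"dr": [0,0,0],"claw": 100},
    {"slide": [-10.5,19.4,0],"dr": [0,0,0],"claw": 100},
    {"slide": [-10.5,19.4,0],"dr": [0,0,0],"claw": 100},
    {"slide": [-10.5,19.4,0],"dr": [0,0,0],"claw": 100}
  ]
}}

```text
time_s: 14.68
tcp_pos: [0.5836, 0.239, 0.2074]
orientation: [-180.0, -0.1, -173.2]
force: [-0.4, 0.0, -0.3]
width: 0.0855
grip_force: 0.0
```

>>> {"name": "send_rows", "arguments": {
  "commands": [
    {"slide": [0,0,5],"dr": [0,0,0],"claw": 100},
    {"slide": [0,0,10],"dr": [0,0,0],"claw": 100},
    {"slide": [0,0,11.3],"dr": [0,0,0],"claw": 100},
    {"slide": [0,0,11.3],"dr": [0,0,0],"claw": 0},
    {"slide": [0,0,11.3],"dr": [0,0,0],"claw": 0},
    {"slide": [0,0,11.3],"dr": [0,0,0],"claw": 0},
    {"slide": [0,0,11.3],"dr": [0,0,0],"claw": 0},
    {"slide": [0,0,11.3],"dr": [0,0,0],"claw": 0}
  ]
}}

```text
time_s: 15.68
tcp_pos: [0.585, 0.2395, 0.0968]
orientation: [-180.0, 0.1, -173.2]
force: [-1.6, -1.6, 6.2]
width: 0.0132
grip_force: 30.8
```

>>> {"name": "send_rows", "arguments": {
  "commands": [
    {"slide": [0,-0.3,0],"dr": [0,0,0],"claw": 0},
    {"slide": [0,-0.7,0],"dr": [0,0,0],"claw": 0},
    {"slide": [0,-1.1,0],"dr": [0,0,0],"claw": 0},
    {"slide": [0,-1.1,0],"dr": [0,0,0],"claw": 0}
  ]
}}

```text
time_s: 16.18
tcp_pos: [0.5863, 0.2289, 0.0968]
orientation: [180.0, 0.1, -173.2]
force: [-1.1, -1.2, 6.1]
width: 0.0134
grip_force: 30.8
```

The cover is free, so I'll slide it open.

>>> {"name": "send_rows", "arguments": {
  "commands": [
    {"slide": [0,-1.5,0],"dr": [0,0,0],"claw": 0},
    {"slide": [0,-4,0],"dr": [0,0,0],"claw": 0},
    {"slide": [0,-6.5,0],"dr": [0,0,0],"claw": 0},
    {"slide": [0,-9,0],"dr": [0,0,0],"claw": 0},
    {"slide": [0,-11.5,0],"dr": [0,0,0],"claw": 0},
    {"slide": [0,-14,0],"dr": [0,0,0],"claw": 0},
    {"slide": [0,-15.5,0],"dr": [0,0,0],"claw": 0},
    {"slide": [0,-16.5,0],"dr": [0,0,0],"claw": 0}
  ]
}}

```text
time_s: 17.18
tcp_pos: [0.6062, 0.0643, 0.0969]
orientation: [180.0, 0.2, -173.2]
force: [0.1, 0.5, 7.1]
width: 0.0137
grip_force: 30.9
```

>>> {"name": "send_rows", "arguments": {
  "commands": [
    {"slide": [0,-0.5,0],"dr": [0,0,0],"claw": 0},
    {"slide": [0,-1.0,0],"dr": [0,0,0],"claw": 0},
    {"slide": [0,-1.5,0],"dr": [0,0,0],"claw": 0},
    {"slide": [0,-2.0,0],"dr": [0,0,0],"claw": 0},
    {"slide": [0,-2.2,0],"dr": [0,0,0],"claw": 0},
    {"slide": [0,-2.2,0],"dr": [0,0,0],"claw": 0}
  ]
}}

```text
time_s: 17.92
tcp_pos: [0.6077, 0.0511, 0.0968]
orientation: [179.3, 0.1, -173.1]
force: [-3.7, 27.1, 7.9]
width: 0.0133
grip_force: 33.5
```

At the stop after 190 mm of travel. I'll release and lift.

>>> {"name": "send_rows", "arguments": {
  "commands": [
    {"slide": [0,0.5,0],"dr": [0,0,0],"claw": 0},
    {"slide": [0,0.5,0],"dr": [0,0,0],"claw": 100},
    {"slide": [0,0.5,0],"dr": [0,0,0],"claw": 100},
    {"slide": [0,0.5,0],"dr": [0,0,0],"claw": 100},
    {"slide": [0,0.5,-4],"dr": [0,0,0],"claw": 100},
    {"slide": [0,0.5,-10],"dr": [0,0,0],"claw": 100},
    {"slide": [0,0.5,-16],"dr": [0,0,0],"claw": 100},
    {"slide": [0,0.5,-16],"dr": [0,0,0],"claw": 100}
  ]
}}

```text
time_s: 18.92
tcp_pos: [0.6105, 0.0473, 0.2625]
orientation: [-179.9, 0.7, -173.2]
force: [0.3, 0.9, 0.3]
width: 0.085
grip_force: 0.0
```

>>> {"name": "send_rows", "arguments": {
  "commands": [
    {"slide": [16.3,-36.8,0],"dr": [0,0,0.323],"claw": 100},
    {"slide": [16.3,-36.8,0],"dr": [0,0,0.323],"claw": 100},
    {"slide": [16.3,-36.8,0],"dr": [0,0,0.323],"claw": 100},
    {"slide": [16.3,-36.8,0],"dr": [0,0,0.323],"claw": 100},
    {"slide": [16.3,-36.8,0],"dr": [0,0,0.323],"claw": 100},
    {"slide": [16.3,-36.8,0],"dr": [0,0,0.323],"claw": 100},
    {"slide": [16.3,-36.8,0],"dr": [0,0,0.323],"claw": 100},
    {"slide": [16.3,-36.8,0],"dr": [0,0,0.323],"claw": 100}
  ]
}}

```text
time_s: 19.92
tcp_pos: [0.4873, -0.3388, 0.2537]
orientation: [180.0, -0.1, 168.1]
force: [0.2, 0.8, 0.7]
width: 0.0856
grip_force: 0.0
```

Run:
```python
from h import *
np.set_printoptions(precision=4,suppress=True)
s=env.sense();w=env.camera("wrist");a=env.camera("top")
C=np.zeros((480,800,3),np.uint8);C[:,:480]=w[:,80:560];C[:320,480:]=cv2.resize(a[150:300,165:315],(320,320))
cv2.imwrite("pics/f1.png",C)
print(s["tcp_pos"],s["orientation"])
s["tcp_pos"]=s["tcp_pos"]+[0,0,.0285]
for p in((320,240),(320,140),(420,240)):print(p,wray(s,*p,.091))
```

```text
[ 0.4873 -0.3388  0.2537] [179.9538  -0.1084 168.0829]
(320, 240) [ 0.522  -0.3441  0.091 ]
(320, 140) [ 0.4291 -0.3246  0.091 ]
(420, 240) [ 0.5423 -0.2482  0.091 ]
```

View pics/f1.png

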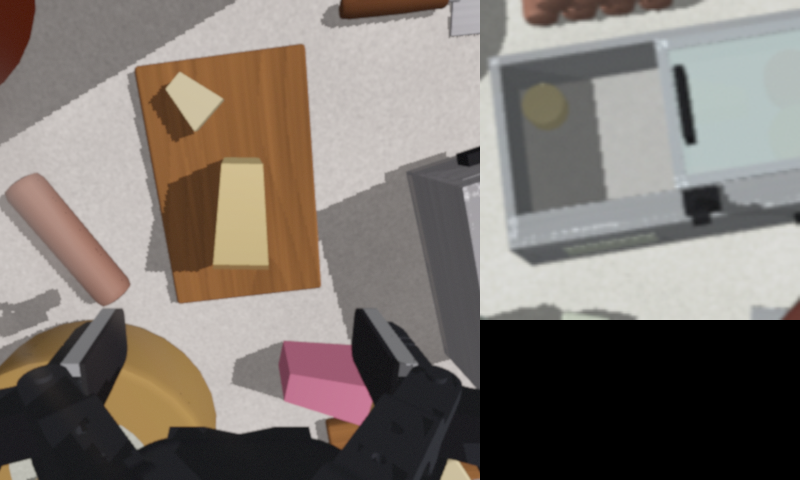

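Top view: the cover is fully open and the bay is clear, with the round in its back left corner. The wrist view shows the wedge aligned with the tool, its axis at column 322. I'll descend over it.

>>> {"name": "send_rows", "arguments": {
  "commands": [
    {"slide": [-0.4,0.2,6],"dr": [0,0,0],"claw": 100},
    {"slide": [-0.4,0.2,11],"dr": [0,0,0],"claw": 100},
    {"slide": [-0.4,0.2,15],"dr": [0,0,0],"claw": 100},
    {"slide": [-0.4,0.2,18],"dr": [0,0,0],"claw": 100},
    {"slide": [-0.4,0.2,20],"dr": [0,0,0],"claw": 100},
    {"slide": [-0.4,0.2,21],"dr": [0,0,0],"claw": 100},
    {"slide": [-0.4,0.2,21.5],"dr": [0,0,0],"claw": 100},
    {"slide": [-0.4,0.2,22],"dr": [0,0,0],"claw": 100}
  ]
}}

```text
time_s: 21.02
tcp_pos: [0.4941, -0.3362, 0.0362]
orientation: [-179.9, 0.1, 168.3]
force: [-0.6, -0.1, -0.1]
width: 0.0853
grip_force: 0.0
```

>>> {"name": "send_rows", "arguments": {
  "commands": [
    {"slide": [0,0,0.5],"dr": [0,0,0],"claw": 100},
    {"slide": [0,0,1.0],"dr": [0,0,0],"claw": 100},
    {"slide": [0,0,1.4],"dr": [0,0,0],"claw": 100},
    {"slide": [0,0,1.8],"dr": [0,0,0],"claw": 100},
    {"slide": [0,0,1.8],"dr": [0,0,0],"claw": 100}
  ]
}}

```text
time_s: 21.65
tcp_pos: [0.4929, -0.3354, 0.0167]
orientation: [180.0, -0.0, 168.3]
force: [-0.3, 0.1, 0.4]
width: 0.0852
grip_force: 0.0
```

>>> {"name": "send_rows", "arguments": {
  "commands": [
    {"slide": [0,0,0.1],"dr": [0,0,0],"claw": 0},
    {"slide": [0,0,0.1],"dr": [0,0,0],"claw": 0},
    {"slide": [0,0,0.1],"dr": [0,0,0],"claw": 0},
    {"slide": [0,0,0.1],"dr": [0,0,0],"claw": 0},
    {"slide": [0,0,0.1],"dr": [0,0,0],"claw": 0},
    {"slide": [0,0,0.1],"dr": [0,0,0],"claw": 0}
  ],
  "newtons": 40
}}

```text
time_s: 22.4
tcp_pos: [0.4936, -0.3363, 0.0168]
orientation: [-179.9, 0.1, 168.3]
force: [-1.0, -4.2, 4.1]
width: 0.0438
grip_force: 41.0
```

>>> {"name": "send_rows", "arguments": {
  "commands": [
    {"slide": [0,0,-0.5],"dr": [0,0,0],"claw": 0},
    {"slide": [0,0,-1.5],"dr": [0,0,0],"claw": 0},
    {"slide": [0,0,-4],"dr": [0,0,0],"claw": 0},
    {"slide": [0,0,-8],"dr": [0,0,0],"claw": 0},
    {"slide": [0,0,-12],"dr": [0,0,0],"claw": 0},
    {"slide": [0,0,-16],"dr": [0,0,0],"claw": 0},
    {"slide": [0,0,-18.5],"dr": [0,0,0],"claw": 0},
    {"slide": [0,0,-20],"dr": [0,0,0],"claw": 0}
  ]
}}

```text
time_s: 23.4
tcp_pos: [0.4935, -0.3354, 0.2178]
orientation: [-180.0, 0.1, 168.3]
force: [0.1, -0.4, -4.2]
width: 0.044
grip_force: 41.6
```

Holding the wedge at 44 mm width. Carrying it to above the bay.

>>> {"name": "send_rows", "arguments": {
  "commands": [
    {"slide": [0.1,2,0],"dr": [0,0,-0.02],"claw": 0},
    {"slide": [0.3,6,0],"dr": [0,0,-0.06],"claw": 0},
    {"slide": [0.5,11,0],"dr": [0,0,-0.1],"claw": 0},
    {"slide": [0.8,16,0],"dr": [0,0,-0.14],"claw": 0},
    {"slide": [1,21,0],"dr": [0,0,-0.18],"claw": 0},
    {"slide": [1.3,26,0],"dr": [0,0,-0.22],"claw": 0},
    {"slide": [1.5,31,0],"dr": [0,0,-0.26],"claw": 0},
    {"slide": [1.8,36,0],"dr": [0,0,-0.323],"claw": 0}
  ]
}}

```text
time_s: 24.4
tcp_pos: [0.5469, 0.0235, 0.2142]
orientation: [179.9, -0.2, -173.0]
force: [1.1, -0.2, -2.9]
width: 0.0438
grip_force: 41.6
```

>>> {"name": "send_rows", "arguments": {
  "commands": [
    {"slide": [-1.4,4.5,0],"dr": [0,0,0],"claw": 0},
    {"slide": [-2.7,9,0],"dr": [0,0,0],"claw": 0},
    {"slide": [-3.4,11.5,0],"dr": [0,0,0],"claw": 0},
    {"slide": [-3.7,12.4,0],"dr": [0,0,0],"claw": 0},
    {"slide": [-3.7,12.4,0],"dr": [0,0,0],"claw": 0},
    {"slide": [-3.7,12.4,0],"dr": [0,0,0],"claw": 0}
  ]
}}

```text
time_s: 25.15
tcp_pos: [0.5701, 0.1471, 0.2158]
orientation: [-180.0, -0.1, -173.2]
force: [0.5, -0.6, -3.4]
width: 0.0438
grip_force: 41.7
```

Run:
```python
from h import *
np.set_printoptions(precision=4,suppress=True)
s=env.sense();w=env.camera("wrist");b=env.camera("scene")
C=np.zeros((480,800,3),np.uint8);C[:,:480]=w[:,80:560];C[:320,480:]=cv2.resize(b[140:300,320:480],(320,320))
cv2.imwrite("pics/g1.png",C);print(s["tcp_pos"],s["orientation"],s["width"])
```

```text
[0.5701 0.1471 0.2158] [-179.9748   -0.0552 -173.219 ] 0.04381914201667475
```

View pics/g1.png

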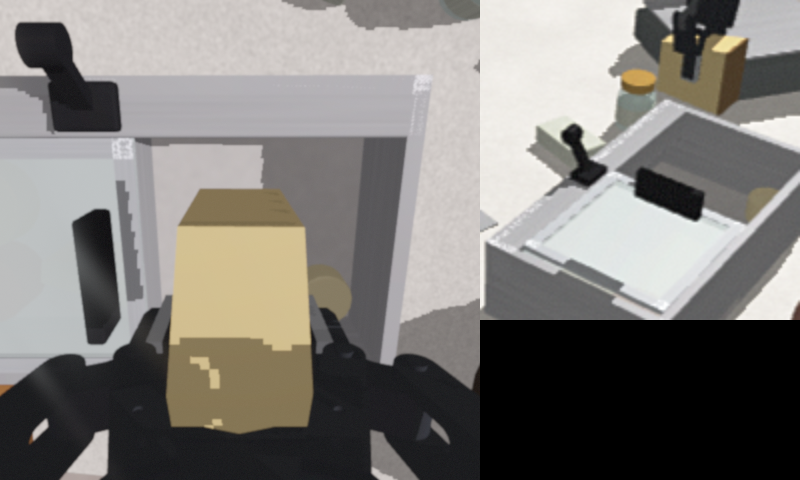

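The wrist view shows the wedge upright over the bay, at about column 240 against an opening from 150 to 385. The round is clear and the lever and cover are unchanged. Lowering.

>>> {"name": "send_rows", "arguments": {
  "commands": [
    {"slide": [0,0.4,3],"dr": [0,0,0],"claw": 0},
    {"slide": [0,0.4,6],"dr": [0,0,0],"claw": 0},
    {"slide": [0,0.4,9],"dr": [0,0,0],"claw": 0},
    {"slide": [0,0.4,12],"dr": [0,0,0],"claw": 0},
    {"slide": [0,0.4,14.5],"dr": [0,0,0],"claw": 0},
    {"slide": [0,0.4,16.5],"dr": [0,0,0],"claw": 0},
    {"slide": [0,0.4,17.7],"dr": [0,0,0],"claw": 0},
    {"slide": [0,0.4,18.3],"dr": [0,0,0],"claw": 0}
  ]
}}

```text
time_s: 26.25
tcp_pos: [0.5701, 0.1518, 0.0329]
orientation: [-180.0, -0.0, -173.2]
force: [0.0, 0.3, -3.4]
width: 0.0442
grip_force: 41.6
```

>>> {"name": "send_rows", "arguments": {
  "commands": [
    {"slide": [0,0,0.3],"dr": [0,0,0],"claw": 0},
    {"slide": [0,0,0.6],"dr": [0,0,0],"claw": 0},
    {"slide": [0,0,0.9],"dr": [0,0,0],"claw": 0},
    {"slide": [0,0,1.1],"dr": [0,0,0],"claw": 0},
    {"slide": [0,0,1.1],"dr": [0,0,0],"claw": 0}
  ]
}}

```text
time_s: 26.88
tcp_pos: [0.5699, 0.1521, 0.0221]
orientation: [-180.0, -0.0, -173.2]
force: [-0.1, 0.4, -2.9]
width: 0.0439
grip_force: 41.7
```

>>> {"name": "send_rows", "arguments": {
  "commands": [
    {"slide": [0,0,0.1],"dr": [0,0,0],"claw": 0},
    {"slide": [0,0,0.2],"dr": [0,0,0],"claw": 0},
    {"slide": [0,0,0.3],"dr": [0,0,0],"claw": 0},
    {"slide": [0,0,0.4],"dr": [0,0,0],"claw": 0},
    {"slide": [0,0,0.4],"dr": [0,0,0],"claw": 0}
  ]
}}

```text
time_s: 27.5
tcp_pos: [0.5699, 0.152, 0.0181]
orientation: [-180.0, -0.0, -173.2]
force: [-0.1, 0.8, -3.7]
width: 0.0439
grip_force: 41.7
```

>>> {"name": "send_rows", "arguments": {
  "commands": [
    {"slide": [0,0,0.1],"dr": [0,0,0],"claw": 0},
    {"slide": [0,0,0.2],"dr": [0,0,0],"claw": 0},
    {"slide": [0,0,0.2],"dr": [0,0,0],"claw": 0}
  ]
}}

```text
time_s: 27.88
tcp_pos: [0.5702, 0.1521, 0.0177]
orientation: [-180.0, 0.0, -173.2]
force: [-6.5, -2.0, 8.1]
width: 0.0437
grip_force: 42.7
```

Contact with the floor. Releasing.

>>> {"name": "send_rows", "arguments": {
  "commands": [
    {"slide": [0,0,-0.1],"dr": [0,0,0],"claw": 50},
    {"slide": [0,0,-0.1],"dr": [0,0,0],"claw": 60},
    {"slide": [0,0,-0.1],"dr": [0,0,0],"claw": 70},
    {"slide": [0,0,-0.1],"dr": [0,0,0],"claw": 90},
    {"slide": [0,0,-0.1],"dr": [0,0,0],"claw": 90},
    {"slide": [0,0,-0.1],"dr": [0,0,0],"claw": 90}
  ]
}}

```text
time_s: 28.62
tcp_pos: [0.57, 0.1521, 0.0172]
orientation: [-180.0, 0.0, -173.2]
force: [-0.0, 0.7, 0.4]
width: 0.0768
grip_force: 0.0
```

>>> {"name": "send_rows", "arguments": {
  "commands": [
    {"slide": [0,0,-1],"dr": [0,0,0],"claw": 90},
    {"slide": [0,0,-3],"dr": [0,0,0],"claw": 90},
    {"slide": [0,0,-6],"dr": [0,0,0],"claw": 90},
    {"slide": [0,0,-10],"dr": [0,0,0],"claw": 90},
    {"slide": [0,0,-15],"dr": [0,0,0],"claw": 90},
    {"slide": [0,0,-20],"dr": [0,0,0],"claw": 90},
    {"slide": [0,0,-24],"dr": [0,0,0],"claw": 90},
    {"slide": [0,0,-24],"dr": [0,0,0],"claw": 90}
  ]
}}

```text
time_s: 29.62
tcp_pos: [0.5726, 0.1524, 0.2642]
orientation: [180.0, 0.6, -173.2]
force: [0.5, 0.5, 0.2]
width: 0.0768
grip_force: 0.0
```

Run:
```python
from h import *
np.set_printoptions(precision=4,suppress=True)
s=env.sense();print(s["tcp_pos"],s["width"]);w=env.camera("wrist")
h=cv2.cvtColor(w,cv2.COLOR_BGR2HSV)
m=cv2.inRange(h,(15,50,90),(35,200,255))
for c in cv2.findContours(m,cv2.RETR_EXTERNAL,cv2.CHAIN_APPROX_NONE)[0]:
    if cv2.contourArea(c)>300:
        r=cv2.minAreaRect(c);print(cv2.contourArea(c),r,wray(s,*r[0],.09))
k=cv2.inRange(h,(0,0,0),(180,255,60))
k[320:]=0
for c in cv2.findContours(k,cv2.RETR_EXTERNAL,cv2.CHAIN_APPROX_NONE)[0]:
    if cv2.contourArea(c)>300:
        r=cv2.minAreaRect(c);print("dark",cv2.contourArea(c),r,wray(s,*r[0],.152))
```

```text
[0.5726 0.1524 0.2642] 0.07680105957136517
1282.0 ((20.723102569580078, 384.44671630859375), (32.170921325683594, 80.0306396484375), 49.993743896484375) [ 0.8019 -0.1382  0.09  ]
2031.5 ((387.7000427246094, 270.9000244140625), (53.218414306640625, 48.746280670166016), 63.43495178222656) [0.6278 0.2261 0.09  ]
5055.5 ((319.0, 201.0), (108.0, 54.0), 90.0) [0.568  0.1525 0.09  ]
dark 3683.5 ((591.0, 289.5), (59.0, 96.0), 90.0) [0.6008 0.3755 0.152 ]
dark 2460.5 ((190.5058135986328, 244.91944885253906), (105.6607894897461, 29.24622344970703), 84.6678466796875) [0.6012 0.0567 0.152 ]
dark 3881.0 ((171.74057006835938, 78.03978729248047), (108.34938049316406, 61.27449035644531), 69.64676666259766) [0.4832 0.0418 0.152 ]
dark 887.5 ((624.0, 54.0), (68.0, 30.0), 90.0) [0.4324 0.3408 0.152 ]
```

Run:
```python
from h import *
np.set_printoptions(precision=4,suppress=True)
s=env.sense();w=env.camera("wrist");k=w.max(2)<60
for v in(215,235,255):
    c=[u for u in range(140,240) if k[v,u]];print(v,c[0],c[-1],wray(s,c[0],v,.152))
print("expect -y top edge y at open:", .051-.007*.993)
```

```text
215 172 201 [0.5764 0.0434 0.152 ]
235 175 203 [0.5918 0.0457 0.152 ]
255 177 204 [0.6077 0.0474 0.152 ]
expect -y top edge y at open: 0.044049
```

The wedge is standing in place. I'll give the cover a gentle confirming nudge toward its stop.

>>> {"name": "send_rows", "arguments": {
  "commands": [
    {"slide": [-2.6,-6.4,0],"dr": [0,0,0],"claw": 0},
    {"slide": [-2.6,-6.4,0],"dr": [0,0,0],"claw": 0},
    {"slide": [-2.6,-6.4,0],"dr": [0,0,0],"claw": 0},
    {"slide": [-2.6,-6.4,4],"dr": [0,0,0],"claw": 0},
    {"slide": [-2.6,-6.4,9],"dr": [0,0,0],"claw": 0},
    {"slide": [-2.6,-6.4,13.5],"dr": [0,0,0],"claw": 0},
    {"slide": [-2.6,-6.4,16],"dr": [0,0,0],"claw": 0},
    {"slide": [-2.6,-6.4,16],"dr": [0,0,0],"claw": 0}
  ]
}}

```text
time_s: 30.72
tcp_pos: [0.6002, 0.0927, 0.094]
orientation: [179.9, -0.4, -173.1]
force: [0.2, 0.2, 0.4]
width: -0.0002
grip_force: 0.0
```

>>> {"name": "send_rows", "arguments": {
  "commands": [
    {"slide": [0,-0.6,0],"dr": [0,0,0],"claw": 0},
    {"slide": [0,-1.2,0],"dr": [0,0,0],"claw": 0},
    {"slide": [0,-1.6,0],"dr": [0,0,0],"claw": 0},
    {"slide": [0,-2.0,0],"dr": [0,0,0],"claw": 0},
    {"slide": [0,-2.3,0],"dr": [0,0,0],"claw": 0},
    {"slide": [0,-2.6,0],"dr": [0,0,0],"claw": 0},
    {"slide": [0,-2.6,0],"dr": [0,0,0],"claw": 0}
  ]
}}

```text
time_s: 31.6
tcp_pos: [0.6062, 0.0717, 0.0981]
orientation: [179.5, 0.1, -173.1]
force: [-3.1, 19.6, 4.3]
width: -0.0001
grip_force: 10.2
```

Firm resistance (20 N), so the cover is at its stop. Retreating.

>>> {"name": "send_rows", "arguments": {
  "commands": [
    {"slide": [0,0.6,0],"dr": [0,0,0],"claw": 0},
    {"slide": [0,1.5,0],"dr": [0,0,0],"claw": 0},
    {"slide": [0,2.0,-3],"dr": [0,0,0],"claw": 0},
    {"slide": [0,2.0,-8],"dr": [0,0,0],"claw": 0},
    {"slide": [0,2.0,-13],"dr": [0,0,0],"claw": 0},
    {"slide": [0,2.0,-16],"dr": [0,0,0],"claw": 0},
    {"slide": [0,2.0,-16],"dr": [0,0,0],"claw": 0}
  ]
}}

```text
time_s: 32.48
tcp_pos: [0.606, 0.0854, 0.2608]
orientation: [-179.9, 0.4, -173.2]
force: [-0.0, 0.3, -0.6]
width: -0.0002
grip_force: 0.0
```

Run:
```python
from h import *
np.set_printoptions(precision=4,suppress=True)
s=env.sense();w=env.camera("wrist")
m=cv2.inRange(cv2.cvtColor(w,cv2.COLOR_BGR2HSV),(15,50,90),(35,200,255))
for c in cv2.findContours(m,cv2.RETR_EXTERNAL,cv2.CHAIN_APPROX_NONE)[0]:
    if cv2.contourArea(c)>1000: r=cv2.minAreaRect(c);print(r,wray(s,*r[0],.09))
print(s["tcp_pos"],s["force"]);print(env.close_job())
```

```text
((70.67333984375, 390.424072265625), (58.13225173950195, 101.49056243896484), 74.47589111328125) [ 0.8323 -0.1509  0.09  ]
((454.75006103515625, 251.2500457763672), (56.56854248046875, 50.20458221435547), 45.0) [0.6322 0.2168 0.09  ]
((392.3780212402344, 177.09756469726562), (109.41533660888672, 64.65593719482422), 88.21009063720703) [0.5711 0.1468 0.09  ]
[0.606  0.0854 0.2608] [-0.009   0.2957 -0.6143]
the job is handed in; nothing more can be done
None
```

The job is handed in: the catch was holding the cover, so I threw the lever, slid the cover fully open to its stop, and set the wedge down gently, standing upright on the bay floor.

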